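# Stand the knocked-over tool board up and push it home

### The arm

A 7-joint arm with a two-finger parallel gripper is mounted at the origin on the work surface. World frame = base frame: x ahead of the robot, y to its left, z up, the work surface at z = 0. Lengths are in m, angles in rad, forces in N, time in s.
With the tool pointing down it reaches from about 0.425 to 0.875 m from the base axis. Payload 4.7 kg.
Tool frame: the origin (TCP) lies at the very end of the fingers, on their centre line; the grasp point (between the pads) lies 19 mm behind it; z points along the fingers, y is the line along which they close (so a half turn about z gives the same grasp; the last joint's range is limited). The gripper opens to 85 mm and grips with 20 to 120 N. Pads are 22 mm wide; open, the fingers measure 114 mm over their backs; the gripper's body (76 mm by 85 mm) begins 54 mm behind the grasp point. The pads swing forward as they close: fully open they stand 13 mm farther back than shut.
Start: joints at [-1.148, 0.321, -0.07, 1.45, 0.023, 1.371, -0.057], TCP at [0.258, 0.596, 0.201] pointing down, gripper open.
Joint ranges: [-2.86, 2.86], [-0.3, 2.09], [-1.38, 1.24], [0.06, 2.45], [-1.56, 4.7], [0.09, 2.05], [-2.69, 2.69]. Speed limits (rad/s): [2.57, 2.57, 3.14, 3.14, 3.14, 3.14, 3.14].

### API

Orientations are given as a unit quaternion [x, y, z, w].
In Python, from station import * gives the robot as it stands.
- The arm moves only by the tool move_arm, never from a script. Its argument "steps" is a list that holds one entry, the list of rows, each a list of 7 numbers: the closure, from 0 (fully open) to 1 (shut), then the shift along the tool's x, y, z in mm, then the turn, a rotation vector about the tool's x, y, z in rad. A call has 1 to 12 rows; each row shifts and turns the commanded pose from where the row before left it, along the tool's axes as they then stand; what a row does not reach is not made up. A row lasts 1/10 s, in which the tool goes at most 50 mm and 8.59 degrees, less where a joint would pass 70% of its speed; a pose out of reach is approached as far as the arm can. A call is refused whole if a number of a shift passes 50 or a number of a turn 0.15, either way. A call with a gripper value outside its range is refused whole. The fingers move at their own pace and stop on an object; "newtons" is the grip in N (left out, the last holds). Time passes only in rows, so rows that do not move let the fingers close. It gives the time, the measured TCP pose, the force, the opening and the grip force at its end, in the units of the state.
- get_state(): the state, without advancing time (a new reading comes with each control period).
- grab_frame(name): name is "side" or "top"; returns the picture (480x640x3 uint8, red, green, blue); there is no depth.
- camera_info(name): a dict with "fx", "fy", "cx", "cy" (pixels), "position" and "orientation" of the camera in the world. Camera axes: x right, y down, z forward; pixel columns grow to the right and rows downward; lengths in m; the calibration is good to about 2 mm. A picture is of the moment at which its call begins. camera_info takes no time and is no camera call.
- finish_job(): hands the job in; it is judged then, once.
The state is a dict: "t": time; "joint_positions": joint angles; "joint_velocities": joint speeds; "joint_efforts": joint torques, N m; "position": TCP position; "tool_rot": TCP orientation; "wrist_force": force on the tool from outside, world axes, zero at the start; "moment": the same for the moment, N m; "grip_width": opening from 0.0 (shut) to 1.0 (fully open); "finger_force": force on a finger pad.
Only numpy, scipy, OpenCV 4.12 (cv2) and the standard library are available. Lean on these libraries where they do the work, as an engineer would, in place of code of your own. Each camera call takes 0.05 s, during which the arm holds its last target. There are 200 camera calls.

### The job

The little tool board has been knocked onto its back on the workbench. Using gentle pushes only, tip it up so that it stands on its metal foot again, then push the standing board back until the rear edge of its foot sits square against the wooden batten, and leave it standing there. Never grip it or lift it off the bench, and leave the jar, the tin and the screwdriver where they are.

Things in the scene. Friction and masses are not known exactly. Their poses are not given: they have to be found in the camera images.
- board: L-shaped tool board, 0.6 kg: flat aluminium foot 80 mm deep (x), 130 wide (y), 14 thick; 9 mm plywood panel rising from its rear edge to 95 mm overall, small spanners fixed flat on its front (7 mm at most). Origin: centre of the foot's underside. z up along the panel when standing; toe edge at x = -40 mm, heel edge and panel's back at x = +40 mm. Mass and friction vary 20 percent.
- heel_left (a point): Point on the foot's lower rear (heel) edge, 60 mm to +y of the board's middle. The board starts lying on the panel's back, board z level and roughly away from the robot, this edge on the bench at the end nearer the robot, the foot sticking straight up from it by 80 mm. The board pivots on this edge when tipped up.
- heel_right (a point): Point on the same heel edge, 60 mm to -y of the middle.
- toe (a point): Middle of the foot's lower front (toe) edge; uppermost, 80 mm high, at the start. Pushed towards the robot near here, on the foot's face that looks along the panel, the board tips up, passes its balance at about 45 degrees and falls onto its foot; pushed low down it slides instead.
- batten: Wooden batten screwed to the bench beyond the board, 360 mm long in its y, 28 mm deep, 26 mm high. Origin: bottom middle of the face towards the robot; x points away from the robot, square to that face, which is its plane x = 0. It does not move.
- jar: Glass jar with a screw lid, about 64 mm across and 100 mm high, standing to one side of the board; origin at the centre of its underside. Bystander.
- tin: Closed tin, 54 mm across and 85 mm high, standing on the other side of the board; origin at the centre of its underside. Bystander.
- screwdriver: Screwdriver 180 mm long, lying behind the batten. Bystander.
There are look-alikes about, which are no part of the job. Leave any orange or purple look-alike of the board alone.

How it is judged:
By the outcome, as a careful person would: the job done as asked, in the order asked, and still so for the second after the job is handed in, with the robot touching nothing.
It also fails if it takes over 58 s, if anything falls off the work surface, if the arm or the gripper's body presses on something with over 40 N, if the wrist force passes 120 N, or if a joint passes its speed limit or range.

## Working session

There is one attempt and no reset: what is moved stays moved. The work goes in short steps, Python scripts to look and compute and a tool call to move; the robot and the scene stay as the last step left them, time stands still between calls to the robot, and variables do not carry over. Pictures are saved under pics/ and viewed, at most 10 in all, crops included, and the job is handed in when it is done.

Besides the shell and the picture viewer there is one more tool, called after "Call:" as name([rows], argument=value, ...), one row to a line, values as JSON. move_arm: Moves the arm, as the interface text tells. Its arguments: {"type":"object","properties":{"steps":{"type":"array"},"newtons":{"type":"number"}},"required":["steps"]}

```bash
mkdir -p pics; python3 - <<'E'
from station import *
import cv2
for n in("side","top"):
    cv2.imwrite(f"pics/{n}0.png",grab_frame(n)[:,:,::-1]); print(camera_info(n))
s=get_state(); print(s)
E
```

```text
{'fx': 548.7807654814646, 'fy': 548.7807654814646, 'cx': 314.75039587133404, 'cy': 241.08588579694324, 'position': array([ 0.48286849, -0.76369671,  0.90941481]), 'orientation': array([ 0.9288369 , -0.05257938,  0.01136757, -0.36656268])}
{'fx': 571.5073493565714, 'fy': 571.5073493565714, 'cx': 315.0790050209127, 'cy': 248.0677538645014, 'position': array([0.43250933, 0.0233816 , 1.27750611]), 'orientation': array([-0.69901978,  0.71340568, -0.03556013,  0.03404631])}
{'t': 0.1, 'joint_positions': array([-1.14787724,  0.32176241, -0.07010761,  1.45155218,  0.02261882,
        1.37080048, -0.05687229]), 'joint_velocities': array([-3.24772353e-05, -1.71036767e-03,  3.14813077e-04, -4.88315082e-03,
       -7.00800998e-04, -8.08115210e-04,  2.75182906e-04]), 'joint_efforts': array([-6.21422296e-04, -4.94876254e+01, -3.84282907e-01, -3.15207338e+01,
        1.29788576e-02,  7.54830369e-03, -4.64802486e-05]), 'position': array([0.25821921, 0.59592641, 0.19962472]), 'tool_rot': array([ 2.02949283e-01,  9.79188866e-01, -8.58524302e-04, -1.24704313e-04]), 'wrist_force': array([0.51506495, 0.18616751, 0.5064441 ]), 'moment': array([-0.01995394, -0.00158107, -0.03274649]), 'finger_force': 0.0, 'grip_width': 1.0012336852973185}
```

View pics/side0.png

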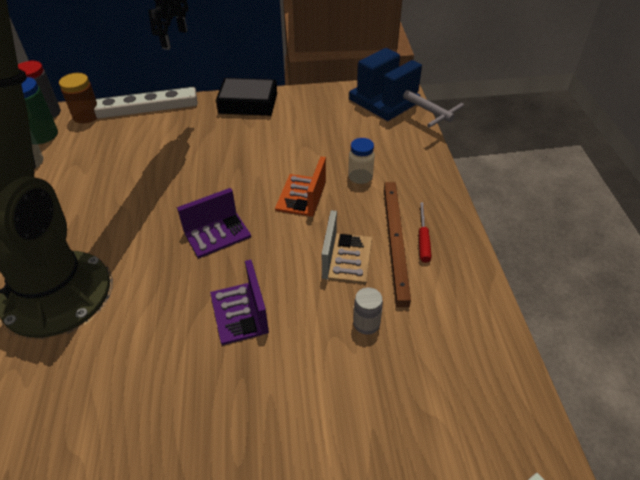

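View pics/top0.png

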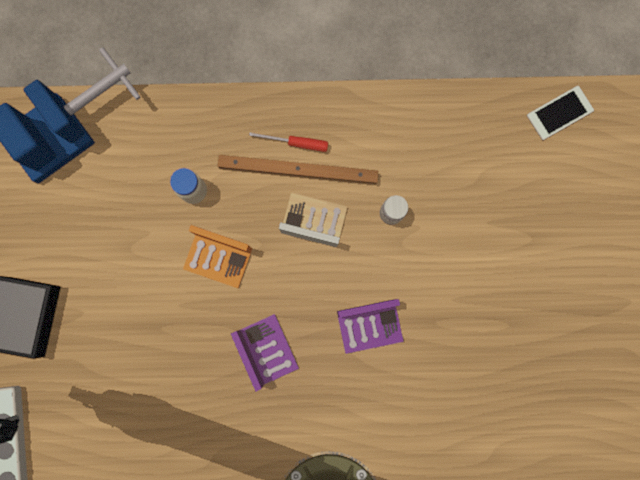

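The pale plywood board with the bright metal foot is at top (315,220) / side (347,245). The look-alikes are orange at top (218,255) and purple at (265,350) and (370,325). Only the pale one lies on its back with a grey metal foot sticking up on the robot side, so I'll confirm it in one enlarged crop.

```bash
python3 - <<'E'
import cv2,numpy as np
t=cv2.imread("pics/top0.png")[140:260,160:420]; s=cv2.imread("pics/side0.png")[130:340,270:450]
t=cv2.resize(t,None,fx=3,fy=3,interpolation=cv2.INTER_CUBIC) #780x360
cv2.imwrite("pics/c_top.png",t)
s=cv2.resize(s,None,fx=2.8,fy=2.8,interpolation=cv2.INTER_CUBIC)
cv2.imwrite("pics/c_side.png",s)
E
```

```text
(no output)
```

View pics/c_top.png

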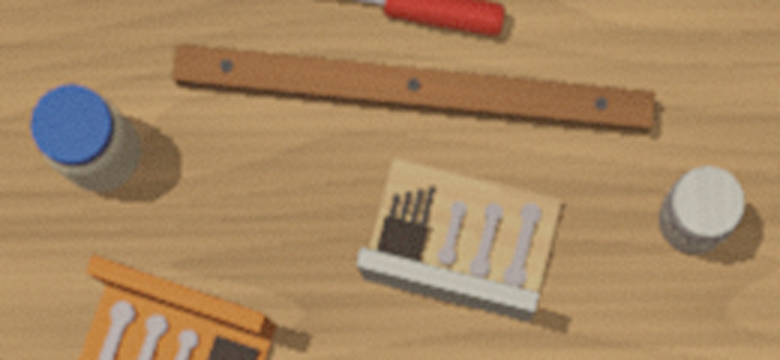

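View pics/c_side.png

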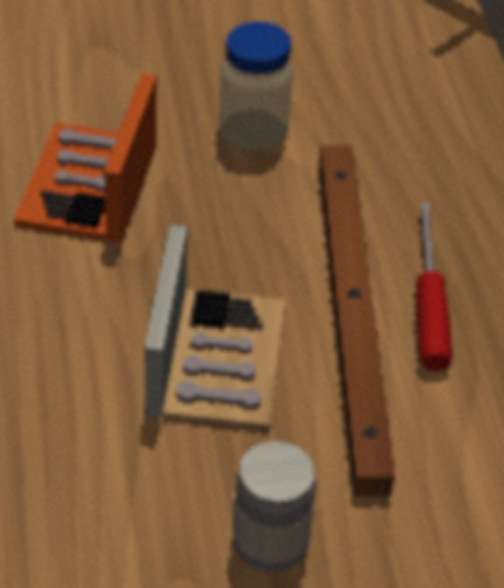

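```bash
cat > h.py <<'E'
from station import *
import numpy as np, cv2
from scipy.spatial.transform import Rotation as R
def ray(cam,p,z):
    c=camera_info(cam); d=R.from_quat(c["orientation"]).apply([(p[0]-c["cx"])/c["fx"],(p[1]-c["cy"])/c["fy"],1])
    o=c["position"]; return o+d*(z-o[2])/d[2]
def proj(cam,P):
    c=camera_info(cam); q=R.from_quat(c["orientation"]).inv().apply(np.array(P)-c["position"])
    return q[...,:2]/q[...,2:]*[c["fx"],c["fy"]]+[c["cx"],c["cy"]]
def to_tool(target,yaw):
    """remaining shift (mm, tool axes) and turn to tool-down pose with tool y at yaw+90deg-ish"""
    s=get_state(); r=R.from_quat(s["tool_rot"])
    goal=R.from_euler("z",yaw)*R.from_quat([0,1,0,0])   # tool z down, y = world y rotated
    return r.inv().apply(np.array(target)-s["position"])*1000,(r.inv()*goal).as_rotvec()
E
python3 - <<'E'
from h import *
T=lambda p,z:ray("top",(p[0]/3+160,p[1]/3+140),z)
S=lambda p,z:ray("side",(p[0]/2.8+270,p[1]/2.8+130),z)
def pr(n,*ps):
    ps=np.array(ps); m=ps.mean(0); d=ps[-1]-ps[0]
    print(n,ps.round(3).tolist(),m.round(4),"len",np.linalg.norm(d).round(4),"yaw",np.degrees(np.arctan2(d[0],-d[1])).round(2))
pr("toe robot",T((358,268),.08),T((535,311),.08))
pr("toe inner",T((364,251),.08),T((541,294),.08))
pr("panel far",T((395,159),.009),T((562,201),.009))
pr("batten near",T((175,80),.026),T((653,125),.026))
pr("batten far",T((175,45),.026),T((655,92),.026))
pr("side toe robot",S((175,228),.08),S((148,350),.08))
pr("side panel far",S((285,298),.009),S((268,424),.009))
pr("side batten near",S((320,147),.026),S((356,490),.026))
print("jar",T((73,124),.1),"tin",T((708,203),.085))
E
```

```text
toe robot [[0.592, 0.094, 0.08], [0.559, -0.03, 0.08]] [0.5756 0.0324 0.08  ] len 0.1282 yaw -14.9
toe inner [[0.604, 0.09, 0.08], [0.571, -0.034, 0.08]] [0.5876 0.0279 0.08  ] len 0.1283 yaw -14.92
panel far [[0.683, 0.07, 0.009], [0.649, -0.055, 0.009]] [0.6662 0.0073 0.009 ] len 0.1292 yaw -15.46
batten near [[0.743, 0.232, 0.026], [0.702, -0.123, 0.026]] [0.7224 0.0543 0.026 ] len 0.3568 yaw -6.63
batten far [[0.77, 0.231, 0.026], [0.727, -0.125, 0.026]] [0.7482 0.0531 0.026 ] len 0.3592 yaw -6.86
side toe robot [[0.598, 0.091, 0.08], [0.563, -0.033, 0.08]] [0.5805 0.029  0.08  ] len 0.1283 yaw -16.08
side panel far [[0.686, 0.072, 0.009], [0.65, -0.054, 0.009]] [0.6679 0.0088 0.009 ] len 0.1315 yaw -15.67
side batten near [[0.744, 0.231, 0.026], [0.699, -0.134, 0.026]] [0.7213 0.0485 0.026 ] len 0.3684 yaw -7.08
jar [0.69476706 0.29052415 0.1       ] tin [ 0.63254195 -0.15298994  0.085     ]
```

```bash
python3 - <<'E'
from h import *
a,b=to_tool([.620,.020,.2],np.radians(-15.3)); print(a.round(1),b.round(4), to_tool([.4,.45,.2],0)[0].round(1), R.from_quat(get_state()["tool_rot"]).as_matrix().round(3))
E
```

```text
[-5.609e+02 -3.847e+02  3.000e-01] [-0.0017 -0.     -0.1417] [-188.1  -77.6   -0.2] [[-0.918  0.397 -0.001]
 [ 0.397  0.918 -0.002]
 [-0.    -0.002 -1.   ]]
```

Call:
move_arm([
  [[0, -31, -21, 0, 0, 0, 0], [0, -31, -21, 0, 0, 0, 0], [0, -31, -21, 0, 0, 0, 0], [0, -31, -21, 0, 0, 0, 0], [0, -31, -21, 0, 0, 0, 0], [0, -31, -21, 0, 0, 0, 0], [0, -31, -21, 0, 0, 0, 0], [0, -31, -21, 0, 0, 0, 0], [0, -31, -21, 0, 0, 0, 0], [0, -31, -21, 0, 0, 0, 0], [0, -31, -21, 0, 0, 0, 0], [0, -31, -21, 0, 0, 0, 0]],
])

```text
t: 1.3
position: [0.4999, 0.2159, 0.2003]
tool_rot: [0.203, 0.979, -0.0, -0.0]
wrist_force: [-0.1, 0.6, 0.4]
grip_width: 0.999
finger_force: 0.0
```

Call:
move_arm([
  [[0, -31, -22, 0, 0, 0, 0], [0, -31, -22, 0, 0, 0, 0], [0, -31, -22, 0, 0, 0, 0], [0, -31, -22, 0, 0, 0, 0], [0, -31, -22, 0, 0, 0, 0], [0, -31, -22, 0, 0, 0, 0], [0, 0, 0, 0, 0, 0, -0.07], [0, 0, 0, 0, 0, 0, -0.07], [0, 0, 0, 0, 0, 0, 0], [0, 0, 0, 0, 0, 0, 0]],
])

```text
t: 2.3
position: [0.6175, 0.0225, 0.2002]
tool_rot: [0.135, 0.991, -0.0, -0.0]
wrist_force: [0.2, 0.5, 0.5]
grip_width: 0.998
finger_force: 0.0
```

```bash
python3 - <<'E'
from h import *
a,b=to_tool([.620,.020,.053],np.radians(-15.3)); print(a.round(1),b.round(4),get_state()["position"],get_state()["wrist_force"])
E
```

```text
[ -3.2  -1.7 147.2] [-0.0002 -0.0007 -0.003 ] [0.61751999 0.02249272 0.20023872] [0.21985604 0.52140219 0.49899031]
```

Call:
move_arm([
  [[0, -3, -2, 20, 0, 0, 0], [0, 0, 0, 20, 0, 0, 0], [0, 0, 0, 20, 0, 0, 0], [0, 0, 0, 20, 0, 0, 0], [0, 0, 0, 20, 0, 0, 0], [0, 0, 0, 20, 0, 0, 0], [0, 0, 0, 15, 0, 0, 0], [0, 0, 0, 10, 0, 0, 0], [0, 0, 0, 0, 0, 0, 0]],
])

```text
t: 3.2
position: [0.6191, 0.0197, 0.0542]
tool_rot: [0.134, 0.991, -0.0, -0.001]
wrist_force: [-1.0, -0.1, -0.8]
grip_width: 1.002
finger_force: 0.0
```

```bash
python3 - <<'E'
from h import *
print(get_state()["position"],get_state()["wrist_force"])
s=grab_frame("side")[130:340,230:450,::-1]; t=grab_frame("top")[140:350,200:420,::-1]
cv2.imwrite("pics/a.png",cv2.resize(np.hstack([s,t]),None,fx=1.8,fy=1.8,interpolation=cv2.INTER_CUBIC))
E
```

```text
[0.61911624 0.01971985 0.05420165] [-0.98625721 -0.12430175 -0.78214422]
```

View pics/a.png

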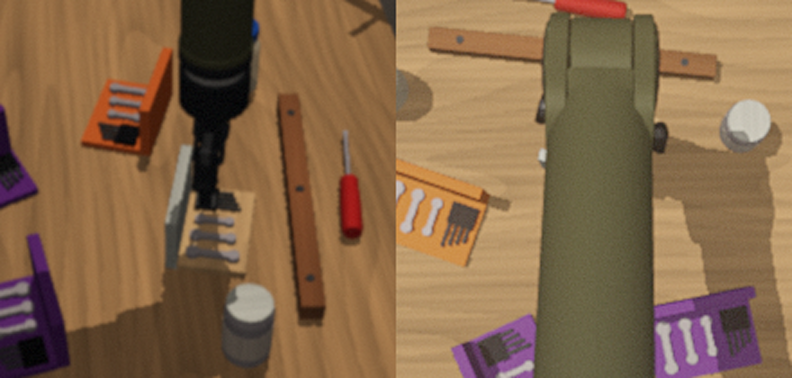

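Side view shows the finger between foot and panel near the toe. Starting the push.

Call:
move_arm([
  [[0, 6, 0, 0, 0, 0, 0], [0, 6, 0, 0, 0, 0, 0], [0, 5, 0, 0, 0, 0, 0], [0, 5, 0, 0, 0, 0, 0], [0, 5, 0, 0, 0, 0, 0], [0, 5, 0, 0, 0, 0, 0]],
])

```text
t: 3.9
position: [0.5889, 0.0282, 0.0558]
tool_rot: [0.134, 0.991, 0.0, 0.0]
wrist_force: [0.2, -1.4, -0.1]
grip_width: 1.001
finger_force: 0.0
```

Call:
move_arm([
  [[0, 5, 0, 1, 0, 0, 0], [0, 5, 0, 1, 0, 0, 0], [0, 5, 0, 2, 0, 0, 0], [0, 5, 0, 2, 0, 0, 0], [0, 0, 0, 0, 0, 0, 0]],
])

```text
t: 4.4
position: [0.569, 0.0337, 0.0491]
tool_rot: [0.134, 0.991, 0.0, -0.001]
wrist_force: [-0.0, -0.3, -0.2]
grip_width: 0.996
finger_force: 0.0
```

```bash
python3 - <<'E'
from h import *
print(get_state()["position"],get_state()["wrist_force"])
s=grab_frame("side")[130:340,230:450,::-1]
cv2.imwrite("pics/b.png",cv2.resize(s,None,fx=2.5,fy=2.5,interpolation=cv2.INTER_CUBIC))
E
```

```text
[0.5689902  0.03368183 0.04911078] [-0.04161987 -0.26383089 -0.15977484]
```

View pics/b.png

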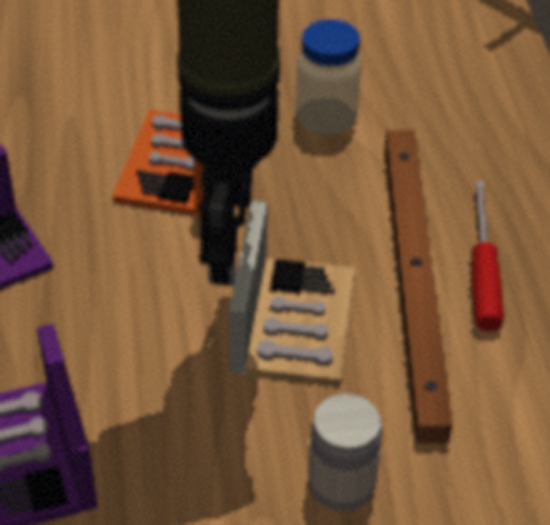

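```bash
python3 - <<'E'
from h import *
p=np.array([.569,.0337,0]); y=np.array([.264,.965,0])
for z in (.05,.062,.08,.1):
  for w in(-.05,-.043,0): print(z,w,proj("side",p+w*y+[0,0,z]).round(1))
q=np.array([.6191,.0197,0])
for z in (.054,.067,.08,.1): print("a",z,proj("side",q-.05*y+[0,0,z]).round(1), proj("top",q-.05*y+[0,0,z]).round(1))
print(proj("side",np.array([.588+.0,.028,.08])-.065*y),ray("side",(233/2.5+230,310/2.5+130),.08))
E
```

```text
0.05 -0.05 [318.6 258.4]
0.05 -0.043 [319.2 255.9]
0.05 0 [322.3 241. ]
0.062 -0.05 [318.6 254.6]
0.062 -0.043 [319.1 252.1]
0.062 0 [322.2 237.2]
0.08 -0.05 [318.4 248.7]
0.08 -0.043 [319.  246.2]
0.08 0 [322.2 231.3]
0.1 -0.05 [318.3 242.1]
0.1 -0.043 [318.9 239.5]
0.1 0 [322.1 224.6]
a 0.054 [343.5 260. ] [336.8 223.4]
a 0.067 [343.6 255.8] [337.1 222.6]
a 0.08 [343.8 251.6] [337.3 221.7]
a 0.1 [344.  244.9] [337.7 220.3]
[326.96515463 255.40438671] [ 0.56374282 -0.03003709  0.08      ]
```

The view shows the finger on the robot side of the foot and the board unmoved: the opened fingertips passed over the toe (they sit higher than I assumed). I'll back out above it and use shut fingers, whose tip is the TCP.

Call:
move_arm([
  [[1, 0, 0, -30, 0, 0, 0], [1, 0, 0, -30, 0, 0, 0], [1, -26, 0, -10, 0, 0, 0], [1, -26, 0, 0, 0, 0, 0], [1, 0, 0, 0, 0, 0, 0], [1, 0, 0, 0, 0, 0, 0], [1, 0, 0, 0, 0, 0, 0], [1, 0, 0, 0, 0, 0, 0]],
])

```text
t: 5.25
position: [0.6193, 0.02, 0.1193]
tool_rot: [0.134, 0.991, 0.0, -0.0]
wrist_force: [-0.3, 0.7, -0.6]
grip_width: -0.001
finger_force: 0.0
```

Call:
move_arm([
  [[1, 0, 0, 20, 0, 0, 0], [1, 0, 0, 20, 0, 0, 0], [1, 0, 0, 10, 0, 0, 0], [1, 0, 0, 5, 0, 0, 0], [1, 0, 0, 0, 0, 0, 0]],
])

```text
t: 5.75
position: [0.6198, 0.0197, 0.0643]
tool_rot: [0.134, 0.991, -0.0, -0.0]
wrist_force: [0.1, -0.3, 1.0]
grip_width: -0.0
finger_force: 0.0
```

```bash
python3 - <<'E'
from h import *
s=get_state();print(s["position"],s["wrist_force"],s["grip_width"]);print(proj("side",s["position"]))
s=grab_frame("side")[150:300,260:410,::-1]
cv2.imwrite("pics/d.png",cv2.resize(s,None,fx=4,fy=4,interpolation=cv2.INTER_CUBIC))
E
```

```text
[0.61975005 0.01970004 0.06431869] [ 0.05287251 -0.30157022  0.95106526] -0.0004065399147543848
[346.85519761 239.05578198]
```

View pics/d.png

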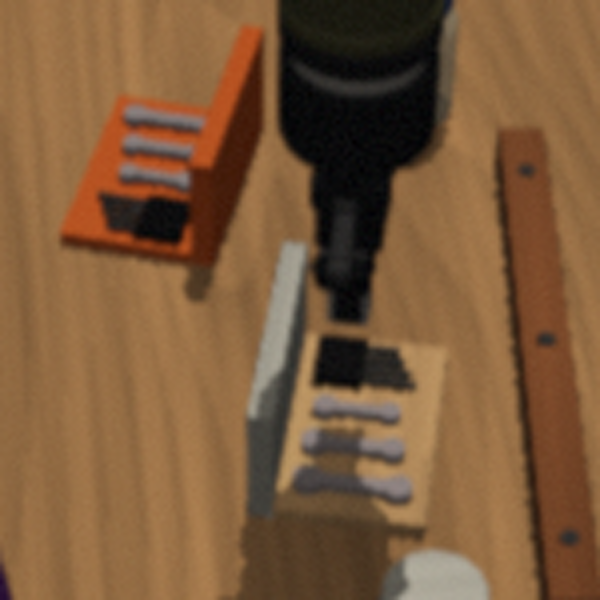

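The visible tip is at (347,230), though the reported TCP projects to (347,239), so the tip appears about 25 mm higher than reported. I'll lower 20 mm, which is safe in either case because the panel and spanners are only 16 mm high, and then push.

Call:
move_arm([
  [[1, 0, 0, 10, 0, 0, 0], [1, 0, 0, 10, 0, 0, 0], [1, 6, 0, 0, 0, 0, 0], [1, 6, 0, 0, 0, 0, 0], [1, 4, 0, 0, 0, 0, 0], [1, 4, 0, 0, 0, 0, 0], [1, 4, 0, 0, 0, 0, 0]],
])

```text
t: 6.5
position: [0.5978, 0.0259, 0.0455]
tool_rot: [0.134, 0.991, 0.0, 0.001]
wrist_force: [1.5, -0.2, 1.4]
grip_width: 0.001
finger_force: 0.9
```

```bash
python3 - <<'E'
from h import *
s=get_state();print(s["position"],s["wrist_force"],s["moment"]);print(proj("side",s["position"]))
s=grab_frame("side")[150:300,260:410,::-1]
cv2.imwrite("pics/e.png",cv2.resize(s,None,fx=4,fy=4,interpolation=cv2.INTER_CUBIC))
E
```

```text
[0.5978119  0.02593157 0.04546377] [ 1.48371957 -0.16188733  1.38128625] [-0.16276176 -0.38564103 -0.04530092]
[336.0582658  243.89428395]
```

View pics/e.png

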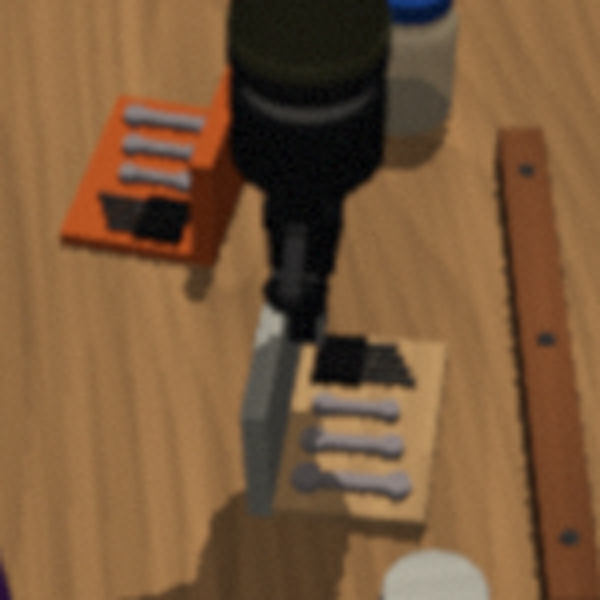

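Contact: the foot has begun to tip. Continuing while lowering gently.

Call:
move_arm([
  [[1, 4, 0, 2, 0, 0, 0], [1, 4, 0, 2, 0, 0, 0], [1, 4, 0, 2, 0, 0, 0], [1, 4, 0, 2, 0, 0, 0], [1, 4, 0, 2, 0, 0, 0], [1, 4, 0, 2, 0, 0, 0], [1, 4, 0, 2, 0, 0, 0]],
])

```text
t: 7.25
position: [0.5692, 0.0335, 0.0302]
tool_rot: [0.134, 0.991, -0.0, -0.0]
wrist_force: [1.0, 0.9, -0.2]
grip_width: 0.001
finger_force: 0.4
```

```bash
python3 - <<'E'
from h import *
s=get_state();print(s["position"],s["wrist_force"],s["moment"])
s=grab_frame("side")[150:300,260:410,::-1]
cv2.imwrite("pics/f.png",cv2.resize(s,None,fx=4,fy=4,interpolation=cv2.INTER_CUBIC))
E
```

```text
[0.56924249 0.03354735 0.03019196] [ 1.00142787  0.92203302 -0.17708453] [-0.03051314 -0.05967335  0.04251142]
```

View pics/f.png

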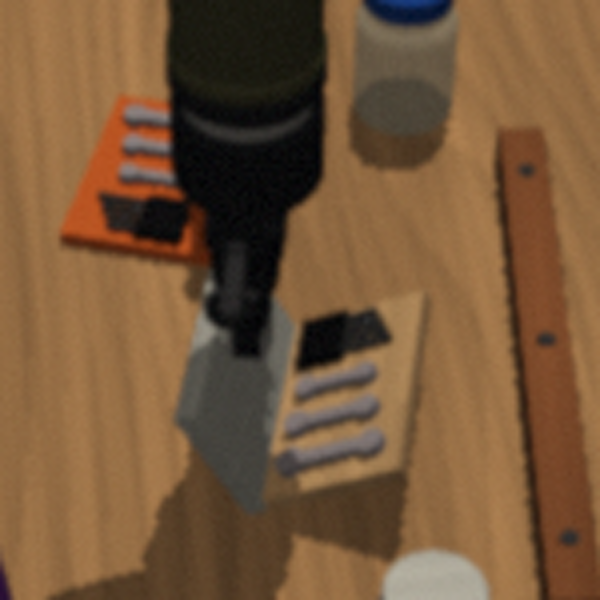

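The board is about 30° up and pivoting cleanly on its heel. Continuing past balance.

Call:
move_arm([
  [[1, 4, 0, 2, 0, 0, 0], [1, 4, 0, 2, 0, 0, 0], [1, 4, 0, 2, 0, 0, 0], [1, 4, 0, 1, 0, 0, 0], [1, 3, 0, 0, 0, 0, 0], [1, 3, 0, 0, 0, 0, 0]],
])

```text
t: 7.9
position: [0.5485, 0.0393, 0.0236]
tool_rot: [0.134, 0.991, 0.0, -0.0]
wrist_force: [-0.1, -0.5, -0.9]
grip_width: -0.001
finger_force: 0.0
```

Call:
move_arm([
  [[1, 3, 0, 0, 0, 0, 0], [1, 3, 0, 0, 0, 0, 0], [1, 0, 0, 0, 0, 0, 0], [1, 0, 0, 0, 0, 0, 0], [1, 0, 0, 0, 0, 0, 0]],
])

```text
t: 8.4
position: [0.5432, 0.0408, 0.0237]
tool_rot: [0.134, 0.991, 0.0, 0.0]
wrist_force: [0.4, 0.4, -0.6]
grip_width: -0.0
finger_force: 0.0
```

```bash
python3 - <<'E'
from h import *
s=get_state();print(s["position"],s["wrist_force"],s["moment"])
g=grab_frame("side");cv2.imwrite("pics/g.png",g[:,:,::-1])
# plywood-coloured / grey-metal masks near the board
hsv=cv2.cvtColor(g,cv2.COLOR_RGB2HSV)
f=cv2.cvtColor(cv2.imread("pics/side0.png"),cv2.COLOR_BGR2HSV)
for n,h in(("now",hsv),("start",f)):
    m=((h[...,1]<60)&(h[...,2]>70)).astype(np.uint8); m[:150]=0;m[:,:270]=0;m[340:]=0;m[:,390:]=0
    k,l,st,c=cv2.connectedComponentsWithStats(m)
    print(n,[(st[i].tolist(),c[i].round(0).tolist()) for i in range(1,k) if st[i,4]>40])
E
```

```text
[0.543234   0.04076037 0.02372646] [ 0.36709581  0.44761708 -0.5781712 ] [ 0.01244383 -0.04635353  0.00269703]
now [([285, 228, 35, 48, 1096], [303.0, 254.0]), ([355, 288, 27, 22, 483], [368.0, 299.0]), ([354, 313, 24, 18, 208], [364.0, 323.0])]
start [([292, 177, 18, 5, 48], [299.0, 179.0]), ([322, 211, 15, 46, 318], [329.0, 233.0]), ([339, 249, 21, 6, 71], [348.0, 252.0]), ([336, 257, 25, 8, 98], [348.0, 261.0]), ([333, 267, 30, 8, 127], [347.0, 271.0]), ([355, 288, 27, 22, 470], [368.0, 299.0])]
```

```bash
python3 - <<'E'
from h import *
u=np.array([.9646,-.2639,0]);y=np.array([.2639,.9646,0]);h=np.array([.577,.031,0])
for n,a in(("toe",-.08),("heel",0)):
  for z in(0,.014,.095):
    print(n,z,[proj("side",h+a*u+w*y+[0,0,z]).round(0).tolist() for w in(.065,-.065)])
g=cv2.imread("pics/g.png");hs=cv2.cvtColor(g,cv2.COLOR_BGR2HSV)
m=((hs[...,1]<60)&(hs[...,2]>70)).astype(np.uint8);m[:225]=0;m[:,:280]=0;m[285:]=0;m[:,330:]=0
c=max(cv2.findContours(m,0,1)[0],key=cv2.contourArea); print(cv2.approxPolyDP(c,3,True)[:,0].tolist())
s=g[150:300,230:380]; cv2.imwrite("pics/g2.png",cv2.resize(s,None,fx=4,fy=4))
E
```

```text
toe 0 [[296.0, 232.0], [285.0, 276.0]]
toe 0.014 [[296.0, 228.0], [284.0, 271.0]]
toe 0.095 [[294.0, 202.0], [282.0, 246.0]]
heel 0 [[330.0, 236.0], [322.0, 280.0]]
heel 0.014 [[330.0, 232.0], [322.0, 276.0]]
heel 0.095 [[330.0, 206.0], [321.0, 250.0]]
[[297, 228], [285, 271], [315, 275], [314, 249], [319, 230], [315, 230], [312, 240], [306, 240]]
```

The metal-foot outline matches a standing board exactly: corners (297,228), (285,271) against predicted (296,228), (284,271). Now I'll withdraw straight up and move in front of the toe.

Call:
move_arm([
  [[1, 0, 0, -20, 0, 0, 0], [1, 0, 0, -30, 0, 0, 0], [1, 0, 0, -30, 0, 0, 0], [1, 0, 0, -30, 0, 0, 0], [1, 0, 0, -30, 0, 0, 0], [1, 15, 0, 0, 0, 0, 0.05], [1, 20, 0, 0, 0, 0, 0], [1, 20, 0, 0, 0, 0, 0], [1, 20, 0, 0, 0, 0, 0], [1, 0, 0, 0, 0, 0, 0], [1, 0, 0, 0, 0, 0, 0]],
])

```text
t: 9.55
position: [0.4721, 0.0635, 0.1639]
tool_rot: [0.159, 0.987, 0.0, 0.001]
wrist_force: [0.4, 0.1, 0.1]
grip_width: -0.002
finger_force: 0.0
```

```bash
python3 - <<'E'
from h import *
s=get_state();p=s["position"];print(p,s["wrist_force"],s["tool_rot"])
g=grab_frame("side");cv2.imwrite("pics/i.png",g[:,:,::-1]);t=grab_frame("top");cv2.imwrite("pics/it.png",t[:,:,::-1])
x,r=proj("side",p);print("tcp px",x,r)
m=g.max(2)<55; x=int(x)
for c in range(x-12,x+13,4):
    rows=np.where(m[:int(r)+30,c])[0]; print(c,rows[-1] if len(rows) else None, g[int(r)-16:int(r)+14:3,c].max(1))
for z in(0,.01,.02,.03,.04): print(z,proj("side",p+[0,0,z]).round(1))
for q in((280,317),(298,368),(337,308),(400,300)): print(q,ray("top",q,.014).round(3),ray("top",q,.095).round(3))
E
```

```text
[0.47212518 0.06354383 0.16394689] [0.36327834 0.05645565 0.14290378] [1.58554518e-01 9.87350005e-01 2.50870835e-04 6.07203018e-04]
tcp px 272.40863920154084 196.01963142304766
260 174 [136 134 135 137 134 138 136 138 143 138]
264 175 [104 114 145 144 140 141 136 131 130 129]
268 185 [ 10  14 101 146 147 150 148 149 149 148]
272 185 [ 19  16  80 151 150 150 148 147 146 144]
276 166 [ 61  87 144 145 146 147 147 151 166 169]
280 140 [150 146 146 143 146 163 174 178 176 174]
284 132 [145 148 165 177 178 177 128 161 176 178]
0 [272.4 196. ]
0.01 [272.  192.3]
0.02 [271.7 188.6]
0.03 [271.3 184.8]
0.04 [270.9 180.9]
(280, 317) [0.407 0.099 0.014] [0.408 0.095 0.095]
(298, 368) [0.296 0.062 0.014] [0.305 0.059 0.095]
(337, 308) [ 0.424 -0.026  0.014] [ 0.424 -0.023  0.095]
(400, 300) [ 0.439 -0.165  0.014] [ 0.438 -0.153  0.095]
```

Call:
move_arm([
  [[0, 0, 0, 0, 0, 0, -0.1], [0, 0, 0, 0, 0, 0, -0.1], [0, 0, 0, 0, 0, 0, 0], [0, 0, 0, 0, 0, 0, 0], [0, 0, 0, 0, 0, 0, 0]],
])

```text
t: 10.15
position: [0.4718, 0.0634, 0.1635]
tool_rot: [0.06, 0.998, -0.0, -0.0]
wrist_force: [0.0, -0.4, -0.9]
grip_width: 0.845
finger_force: 0.0
```

```bash
python3 - <<'E'
from h import *
a,b=to_tool([.465,.0506,-.030],np.radians(-6.7)); print(a.round(1),b.round(4))
s=get_state();p=s["position"]; print(p,s["grip_width"])
g=grab_frame("side");m=g.max(2)<55
y=np.array([.117,.993,0])
for w in(-.057,-.043):
  x,r=proj("side",p+w*y); 
  for c in range(int(x)-6,int(x)+7,3):
    rows=np.where(m[:int(r)+20,c])[0]; print(w,c,r.round(1),rows[-1] if len(rows) else None)
E
```

```text
[  5.2 -13.5 193.5] [-0.0002 -0.0001 -0.0039]
[0.47183362 0.06339657 0.1635197 ] 0.8445222160378567
-0.057 264 216.0 193
-0.057 267 216.0 194
-0.057 270 216.0 194
-0.057 273 216.0 193
-0.057 276 216.0 167
-0.043 264 211.0 193
-0.043 267 211.0 194
-0.043 270 211.0 194
-0.043 273 211.0 193
-0.043 276 211.0 167
```

Call:
move_arm([
  [[0, 5, -13, 0, 0, 0, 0], [0, 0, 0, 30, 0, 0, 0], [0, 0, 0, 30, 0, 0, 0], [0, 0, 0, 30, 0, 0, 0], [0, 0, 0, 30, 0, 0, 0], [0, 0, 0, 20, 0, 0, 0], [0, 0, 0, 10, 0, 0, 0], [0, 0, 0, 10, 0, 0, 0], [0, 0, 0, 5, 0, 0, 0], [0, 0, 0, 0, 0, 0, 0]],
])

```text
t: 11.2
position: [0.4651, 0.0512, -0.0013]
tool_rot: [0.059, 0.998, 0.0, 0.0]
wrist_force: [0.0, 0.3, -0.9]
grip_width: 0.996
finger_force: 0.0
```

```bash
cat > tip.py <<'E'
from h import *
s=get_state();p=s["position"]; print(p,s["grip_width"],s["wrist_force"])
g=grab_frame("side");m=g.max(2)<50
y=np.array([.117,.993,0])
x,r=proj("side",p-.045*y)
for c in range(int(x)-6,int(x)+7,3):
    col=np.where(m[:int(r)+15,c])[0]; print(c,r.round(1),col[-1] if len(col) else None)
print([ (z,proj("side",[*(p-.045*y)[:2],z]).round(1).tolist()) for z in (0,.01,.02,.03)])
E
python3 tip.py
```

```text
[ 0.46514534  0.05115222 -0.00134686] 0.9964945241721886 [ 0.01125358  0.31644629 -0.85504007]
267 270.8 255
270 270.8 258
273 270.8 258
276 270.8 252
279 270.8 211
[(0, [273.8, 270.4]), (0.01, [273.4, 267.4]), (0.02, [273.1, 264.4]), (0.03, [272.7, 261.3])]
```

Call:
move_arm([
  [[0, 0, 0, 10, 0, 0, 0], [0, 0, 0, 8, 0, 0, 0], [0, 0, 0, 5, 0, 0, 0], [0, 0, 0, 0, 0, 0, 0]],
])

```text
t: 11.65
position: [0.4642, 0.0511, -0.0253]
tool_rot: [0.059, 0.998, -0.0, -0.001]
wrist_force: [-0.6, 0.5, -0.3]
grip_width: 1.0
finger_force: 0.0
```

```bash
python3 tip.py
```

```text
[ 0.46421963  0.05109563 -0.02534509] 1.0002984062649751 [-0.60548282  0.50267795 -0.28026779]
268 277.9 265
271 277.9 265
274 277.9 265
277 277.9 253
280 277.9 219
[(0, [273.3, 270.5]), (0.01, [273.0, 267.5]), (0.02, [272.7, 264.5]), (0.03, [272.3, 261.4])]
```

Call:
move_arm([
  [[0, 0, 0, 4, 0, 0, 0], [0, 0, 0, 3, 0, 0, 0], [0, 0, 0, 2, 0, 0, 0], [0, 0, 0, 0, 0, 0, 0]],
])

```text
t: 12.1
position: [0.4649, 0.0512, -0.0337]
tool_rot: [0.059, 0.998, -0.0, -0.0]
wrist_force: [-0.1, -0.6, -0.4]
grip_width: 0.998
finger_force: 0.0
```

```bash
python3 tip.py
```

```text
[ 0.46487227  0.05124426 -0.03365149] 0.9983814302267104 [-0.11599916 -0.6464369  -0.38661161]
268 280.2 264
271 280.2 268
274 280.2 268
277 280.2 261
280 280.2 222
[(0, [273.6, 270.4]), (0.01, [273.3, 267.4]), (0.02, [273.0, 264.4]), (0.03, [272.6, 261.3])]
```

Tip height is now about 8 mm, below the foot's 14 mm top. Pushing forward.

Call:
move_arm([
  [[0, -6, 0, 0, 0, 0, 0], [0, -6, 0, 0, 0, 0, 0], [0, -6, 0, 0, 0, 0, 0], [0, -6, 0, 0, 0, 0, 0], [0, -6, 0, 0, 0, 0, 0], [0, -6, 0, 0, 0, 0, 0], [0, -6, 0, 0, 0, 0, 0], [0, -6, 0, 0, 0, 0, 0], [0, 0, 0, 0, 0, 0, 0]],
])

```text
t: 13.05
position: [0.5124, 0.0454, -0.0339]
tool_rot: [0.059, 0.998, -0.0, -0.001]
wrist_force: [-2.3, -0.9, -1.2]
grip_width: 1.002
finger_force: 0.7
```

```bash
cat > foot.py <<'E'
from h import *
import sys
s=get_state();print(s["position"],s["wrist_force"],s["moment"])
g=grab_frame("side");cv2.imwrite(f"pics/{sys.argv[1]}.png",g[:,:,::-1])
h=cv2.cvtColor(g,cv2.COLOR_RGB2HSV)
m=((h[...,1]<60)&(h[...,2]>70)).astype(np.uint8);m[:195]=0;m[:,:280]=0;m[286:]=0;m[:,378:]=0
for c in cv2.findContours(m,0,1)[0]:
  if cv2.contourArea(c)>60:
    a=cv2.approxPolyDP(c,2,True)[:,0]; print([(q.tolist(),ray("side",q,.014)[:2].round(3).tolist()) for q in a])
E
python3 foot.py j
```

```text
[ 0.51244979  0.04535566 -0.0339302 ] [-2.25674948 -0.86391346 -1.20273662] [0.02486021 0.31523064 0.01235284]
[([332, 226], [0.6, 0.111]), ([304, 228], [0.536, 0.113]), ([301, 272], [0.517, -0.017]), ([335, 271], [0.589, -0.023]), ([330, 261], [0.582, 0.006]), ([333, 259], [0.59, 0.011]), ([330, 254], [0.585, 0.027]), ([330, 246], [0.588, 0.05]), ([333, 243], [0.596, 0.058]), ([330, 231], [0.594, 0.096])]
```

Call:
move_arm([
  [[0, -6, 0, 0, 0, 0, 0], [0, -8, 0, 0, 0, 0, 0], [0, -8, 0, 0, 0, 0, 0], [0, -8, 0, 0, 0, 0, 0], [0, -8, 0, 0, 0, 0, 0], [0, -8, 0, 0, 0, 0, 0], [0, -8, 0, 0, 0, 0, 0], [0, -8, 0, 0, 0, 0, 0], [0, -8, 0, 0, 0, 0, 0], [0, -8, 0, 0, 0, 0, 0], [0, -6, 0, 0, 0, 0, 0], [0, 0, 0, 0, 0, 0, 0]],
])

```text
t: 14.3
position: [0.5981, 0.0353, -0.033]
tool_rot: [0.06, 0.998, -0.0, 0.001]
wrist_force: [0.2, -0.1, 1.0]
grip_width: 1.0
finger_force: 0.0
```

```bash
python3 foot.py k
```

```text
[ 0.59806784  0.03534035 -0.03296681] [ 0.15917617 -0.09059213  1.03226414] [0.06366154 0.02933991 0.03926417]
[([345, 228], [0.629, 0.101]), ([341, 271], [0.602, -0.024]), ([377, 272], [0.677, -0.036]), ([373, 270], [0.67, -0.03]), ([373, 263], [0.673, -0.01]), ([370, 261], [0.668, -0.004]), ([374, 259], [0.677, 0.001]), ([370, 257], [0.67, 0.007]), ([368, 228], [0.681, 0.095])]
```

Call:
move_arm([
  [[0, -4, 0, 0, 0, 0, 0], [0, -5, 0, 0, 0, 0, 0], [0, -5, 0, 0, 0, 0, 0], [0, -4, 0, 0, 0, 0, 0], [0, -3, 0, 0, 0, 0, 0], [0, -2, 0, 0, 0, 0, 0], [0, 0, 0, 0, 0, 0, 0]],
])

```text
t: 15.05
position: [0.6177, 0.0334, -0.0331]
tool_rot: [0.059, 0.998, 0.0, -0.001]
wrist_force: [-5.3, 0.6, 4.3]
grip_width: 1.002
finger_force: 2.9
```

Call:
move_arm([
  [[0, -1.5, 0, 0, 0, 0, 0], [0, -1.5, 0, 0, 0, 0, 0]],
])

```text
t: 15.25
position: [0.62, 0.0332, -0.0332]
tool_rot: [0.059, 0.998, 0.0, -0.002]
wrist_force: [-6.5, -0.3, 4.2]
grip_width: 0.999
finger_force: 3.6
```

Call:
move_arm([
  [[0, -1.5, 0, 0, 0, 0, 0], [0, -1.5, 0, 0, 0, 0, 0]],
])

```text
t: 15.45
position: [0.6231, 0.0328, -0.0332]
tool_rot: [0.059, 0.998, 0.0, -0.002]
wrist_force: [-8.1, 0.8, 5.0]
grip_width: 1.001
finger_force: 3.6
```

```bash
python3 foot.py l
```

```text
[ 0.62306908  0.03276834 -0.03318403] [-8.09110431  0.83692054  4.99945252] [0.19773842 1.43748072 0.04352008]
[([377, 227], [0.702, 0.095]), ([357, 229], [0.655, 0.095]), ([353, 271], [0.627, -0.027]), ([377, 271], [0.678, -0.033])]
```

```bash
python3 - <<'E'
from h import *
s=cv2.imread("pics/l.png")[170:310,320:420]; t=grab_frame("top")[:,:,::-1][140:280,250:400]
cv2.imwrite("pics/m.png",np.hstack([cv2.resize(s,None,fx=4,fy=4,interpolation=2)[:, :],cv2.resize(t,(400,560),interpolation=2)[:, :]]))
E
```

```text
(no output)
```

View pics/m.png

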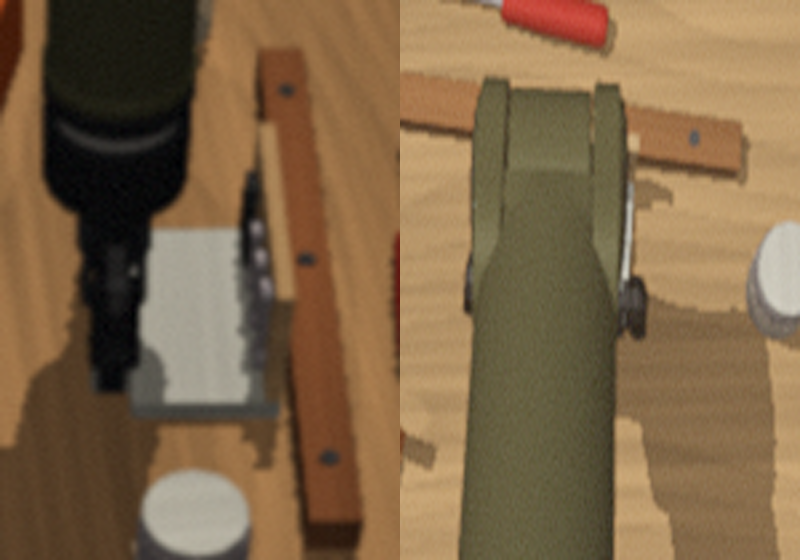

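```bash
python3 - <<'E'
from h import *
S=lambda x,y,z:ray("side",(x/4+320,y/4+170),z)
n=np.array([.9932,-.1167]);b=np.array([.7224,.0543])
for nm,p in dict(toeR=S(131,417,0),heelR=S(278,415,0),toeRt=S(133,403,.014),heelRt=S(278,403,.014),toeLt=S(150,229,.014),panR=S(295,300,.095),panL=S(277,125,.095),batR=S(308,520,.026),batL=S(260,55,.026),heelRexp=None).items() if True else []:
    if p is not None: print(nm,p.round(4),"dist to batten",((b-p[:2])@n).round(4))
h=b+np.array([.0,.0])
E
```

```text
toeR [ 0.6276 -0.0246  0.    ] dist to batten 0.0849
heelR [ 0.7058 -0.0327  0.    ] dist to batten 0.0063
toeRt [ 0.6279 -0.0266  0.014 ] dist to batten 0.0844
heelRt [ 0.704  -0.0359  0.014 ] dist to batten 0.0077
toeLt [0.6574 0.1    0.014 ] dist to batten 0.0699
panR [ 0.7058 -0.0365  0.095 ] dist to batten 0.0059
panL [0.7224 0.0914 0.095 ] dist to batten 0.0043
batR [ 0.7008 -0.1221  0.026 ] dist to batten 0.0008
batL [0.7448 0.2265 0.026 ] dist to batten -0.0021
```

The board stands nearly square, about 5 mm from the batten. Easing the tips up 2 mm, since Fz suggests rubbing, then pressing on in small steps.

Call:
move_arm([
  [[0, 2, 0, 0, 0, 0, 0], [0, 0, 0, -2, 0, 0, 0], [0, 0, 0, 0, 0, 0, 0]],
])

```text
t: 15.85
position: [0.6243, 0.0324, -0.0305]
tool_rot: [0.059, 0.998, 0.0, 0.001]
wrist_force: [-0.3, 0.1, 0.0]
grip_width: 0.999
finger_force: 0.0
```

Call:
move_arm([
  [[0, -2, 0, 0, 0, 0, 0], [0, -1.5, 0, 0, 0, 0, 0], [0, 0, 0, 0, 0, 0, 0]],
])

```text
t: 16.15
position: [0.6253, 0.0322, -0.0312]
tool_rot: [0.059, 0.998, 0.0, -0.001]
wrist_force: [-5.3, 0.9, 5.8]
grip_width: 0.997
finger_force: 4.0
```

Call:
move_arm([
  [[0, -1.5, 0, 0, 0, 0, 0], [0, 0, 0, 0, 0, 0, 0]],
])

```text
t: 16.35
position: [0.6253, 0.0322, -0.0313]
tool_rot: [0.059, 0.998, 0.0, -0.003]
wrist_force: [-9.6, -0.3, 9.5]
grip_width: 1.002
finger_force: 6.4
```

Call:
move_arm([
  [[0, -1.5, 0, 0, 0, 0, 0], [0, 0, 0, 0, 0, 0, 0]],
])

```text
t: 16.55
position: [0.626, 0.0322, -0.0313]
tool_rot: [0.059, 0.998, 0.0, -0.004]
wrist_force: [-12.4, 0.8, 10.0]
grip_width: 1.002
finger_force: 7.4
```

```bash
python3 foot.py n
```

```text
[ 0.62597998  0.03216291 -0.03133448] [-12.40960011   0.7822798   10.01214901] [ 0.15639716  2.19469686 -0.02688991]
[([359, 227], [0.661, 0.1]), ([357, 260], [0.641, 0.002]), ([353, 272], [0.627, -0.03]), ([377, 271], [0.678, -0.033]), ([377, 227], [0.702, 0.095])]
```

Call:
move_arm([
  [[0, 5, 0, 0, 0, 0, 0], [0, 15, 0, 0, 0, 0, 0], [0, 20, 0, 0, 0, 0, 0], [0, 0, 0, -30, 0, 0, 0], [0, 0, 0, -40, 0, 0, 0], [0, 0, 0, -40, 0, 0, 0], [0, 0, 0, -40, 0, 0, 0], [0, 0, 0, -40, 0, 0, 0], [0, 30, 0, -10, 0, 0, 0], [0, 30, 0, 0, 0, 0, 0]],
])

```text
t: 17.6
position: [0.5321, 0.0433, 0.1714]
tool_rot: [0.06, 0.998, 0.001, 0.003]
wrist_force: [0.5, 0.1, 0.1]
grip_width: 0.999
finger_force: 0.0
```

Call:
move_arm([
  [[0, 0, 35, 0, 0, 0, 0], [0, 0, 35, 0, 0, 0, 0], [0, 0, 35, 0, 0, 0, 0], [0, 0, 35, 0, 0, 0, 0], [0, 0, 35, 0, 0, 0, 0], [0, 0, 35, 0, 0, 0, 0], [0, 0, 35, 0, 0, 0, 0], [0, 0, 35, 0, 0, 0, 0], [0, 0, 35, 0, 0, 0, 0], [0, 0, 0, 0, 0, 0, 0]],
])

```text
t: 18.6
position: [0.5658, 0.3635, 0.1676]
tool_rot: [0.055, 0.998, 0.002, -0.0]
wrist_force: [-0.9, 0.5, 0.3]
grip_width: 1.0
finger_force: 0.0
```

```bash
python3 - <<'E'
from h import *
print(get_state()["position"])
from scipy.optimize import least_squares
im={}
for c in("side","top"):
    g=grab_frame(c);cv2.imwrite(f"pics/o_{c}.png",g[:,:,::-1]);im[c]=g
# grey metal foot: contours and quads
for c,(x0,x1,y0,y1) in dict(side=(330,400,200,285),top=(260,365,150,230)).items():
    h=cv2.cvtColor(im[c],cv2.COLOR_RGB2HSV);m=((h[...,1]<60)&(h[...,2]>70)).astype(np.uint8)
    k=np.zeros_like(m);k[y0:y1,x0:x1]=1
    for q in cv2.findContours(m*k,0,1)[0]:
        if cv2.contourArea(q)>80: a=cv2.approxPolyDP(q,2,True)[:,0];print(c,[(v.tolist(),ray(c,v,.014)[:2].round(3).tolist()) for v in a])
n=np.array([.9932,-.1167]);y=np.array([.1167,.9932]);b=np.array([.7224,.0543])
o=b-.065*0*y-(.0222)*y  # predicted board seated, middle near y=.032
for c in("side","top"):
  for nm,a,z in(("toe",.08,.014),("toe",.08,0),("panelfront",.009,.095),("panelback",0,.095)):
    print(c,nm,z,[proj(c,[*(o-a*n+w*y),z]).round(1).tolist() for w in(.065,-.065)])
E
```

```text
[0.56576655 0.36352113 0.16759879]
side [([380, 227], [0.708, 0.094]), ([351, 228], [0.642, 0.099]), ([353, 271], [0.627, -0.027]), ([386, 270], [0.697, -0.033]), ([382, 261], [0.693, -0.007])]
top [([280, 180], [0.713, 0.095]), ([278, 211], [0.642, 0.101]), ([334, 216], [0.628, -0.024]), ([337, 186], [0.696, -0.033]), ([331, 184], [0.701, -0.019]), ([332, 178], [0.715, -0.022]), ([326, 178], [0.715, -0.008]), ([325, 184], [0.701, -0.006]), ([321, 184], [0.702, 0.003]), ([318, 177], [0.718, 0.01]), ([314, 178], [0.716, 0.019]), ([313, 183], [0.704, 0.021]), ([308, 183], [0.705, 0.032]), ([305, 176], [0.721, 0.039]), ([301, 182], [0.707, 0.048]), ([296, 183], [0.705, 0.059])]
side toe 0.014 [[353.0, 225.7], [355.2, 269.2]]
side toe 0 [[352.8, 230.0], [355.0, 273.4]]
side panelfront 0.095 [[386.9, 199.4], [392.0, 243.2]]
side panelback 0.095 [[391.0, 199.4], [396.5, 243.2]]
top toe 0.014 [[275.5, 208.5], [333.3, 214.1]]
top toe 0 [[275.9, 209.6], [333.1, 215.1]]
top panelfront 0.095 [[276.3, 169.0], [337.8, 174.8]]
top panelback 0.095 [[276.8, 164.8], [338.1, 170.7]]
```

Both cameras show the board square to the batten (yaw 6.6° vs 6.7°) but about 4 mm short. The tips had ridden on the foot's top edge (Fz up 10 N). I'll go back with lower tips.

```bash
python3 - <<'E'
from h import *
print([v.round(4) for v in to_tool([.588,.043,.168],np.radians(-6.7))])
g=cv2.imread("pics/o_side.png")
for r in(264,268,271,274,277): print(r,[tuple(g[r,c,::-1].tolist()) for c in range(384,404,2)])
E
```

```text
[array([-5.714650e+01, -3.095888e+02,  1.501000e-01]), array([-0.0005,  0.0002, -0.0001])]
264 [(88, 84, 76), (72, 62, 51), (73, 54, 36), (74, 55, 36), (54, 35, 19), (105, 63, 35), (108, 63, 34), (113, 66, 38), (110, 63, 36), (108, 64, 37)]
268 [(82, 79, 72), (77, 69, 56), (76, 58, 39), (74, 57, 37), (49, 31, 18), (92, 54, 30), (110, 64, 37), (110, 66, 37), (112, 66, 39), (105, 62, 33)]
271 [(66, 64, 58), (63, 60, 55), (67, 63, 56), (77, 65, 50), (59, 43, 26), (87, 50, 27), (109, 63, 36), (109, 63, 36), (111, 65, 38), (104, 61, 33)]
274 [(73, 62, 48), (75, 65, 52), (72, 61, 49), (106, 80, 54), (78, 56, 32), (74, 43, 23), (107, 62, 35), (110, 65, 37), (108, 64, 35), (105, 61, 36)]
277 [(87, 62, 40), (84, 60, 38), (79, 55, 34), (119, 86, 52), (93, 68, 43), (57, 34, 19), (105, 61, 32), (110, 66, 39), (110, 66, 39), (106, 62, 36)]
```

Call:
move_arm([
  [[0, -6, -31, 0, 0, 0, 0], [0, -6, -31, 0, 0, 0, 0], [0, -6, -31, 0, 0, 0, 0], [0, -6, -31, 0, 0, 0, 0], [0, -6, -31, 0, 0, 0, 0], [0, -6, -31, 0, 0, 0, 0], [0, -6, -31, 0, 0, 0, 0], [0, -6, -31, 0, 0, 0, 0], [0, -6, -31, 0, 0, 0, 0], [0, -3, -31, 0, 0, 0, 0], [0, 0, 0, 0, 0, 0, 0], [0, 0, 0, 0, 0, 0, 0]],
])

```text
t: 19.9
position: [0.5872, 0.0391, 0.169]
tool_rot: [0.062, 0.998, 0.0, 0.0]
wrist_force: [-0.1, 0.9, 0.2]
grip_width: 0.996
finger_force: 0.0
```

```bash
python3 - <<'E'
from h import *
print(get_state()["position"],[v.round(4) for v in to_tool([.590,.0427,-.037],np.radians(-6.7))])
E
```

```text
[0.58719645 0.0391335  0.1690198 ] [array([ -2.1738,   3.8229, 206.0228]), array([ 0.0003,  0.0008, -0.0064])]
```

Call:
move_arm([
  [[0, 0, 4, 30, 0, 0, -0.006], [0, 0, 0, 40, 0, 0, 0], [0, 0, 0, 40, 0, 0, 0], [0, 0, 0, 40, 0, 0, 0], [0, 0, 0, 30, 0, 0, 0], [0, 0, 0, 15, 0, 0, 0], [0, 0, 0, 5, 0, 0, 0], [0, 0, 0, 0, 0, 0, 0]],
])

```text
t: 20.7
position: [0.5882, 0.0461, -0.031]
tool_rot: [0.056, 0.998, 0.0, 0.0]
wrist_force: [-0.4, -0.0, 0.2]
grip_width: 1.001
finger_force: 0.0
```

Call:
move_arm([
  [[0, 0, 0, 3, 0, 0, 0], [0, 0, 0, 2, 0, 0, 0], [0, 0, 0, 0, 0, 0, 0]],
])

```text
t: 21.0
position: [0.5884, 0.0459, -0.0356]
tool_rot: [0.056, 0.998, 0.0, 0.001]
wrist_force: [-1.0, -0.1, 0.0]
grip_width: 0.998
finger_force: 0.0
```

```bash
python3 tip.py
```

```text
[ 0.58842751  0.04585334 -0.03555529] 0.9980649450119586 [-1.01245814 -0.1358587   0.01561112]
324 277.4 244
327 277.4 264
330 277.4 265
333 277.4 265
336 277.4 259
[(0, [330.6, 267.0]), (0.01, [330.7, 264.0]), (0.02, [330.7, 261.0]), (0.03, [330.7, 257.9])]
```

Call:
move_arm([
  [[0, 0, -2, 2, 0, 0, 0.005], [0, 0, 0, 1, 0, 0, 0], [0, 0, 0, 0, 0, 0, 0]],
])

```text
t: 21.35
position: [0.5874, 0.0436, -0.0395]
tool_rot: [0.059, 0.998, -0.0, -0.0]
wrist_force: [-0.5, -0.4, 0.3]
grip_width: 0.997
finger_force: 0.0
```

Call:
move_arm([
  [[0, -6, 0, 0, 0, 0, 0], [0, -6, 0, 0, 0, 0, 0], [0, -6, 0, 0, 0, 0, 0], [0, -6, 0, 0, 0, 0, 0], [0, -4, 0, 0, 0, 0, 0], [0, -2, 0, 0, 0, 0, 0], [0, -2, 0, 0, 0, 0, 0]],
])

```text
t: 22.05
position: [0.6194, 0.0399, -0.0395]
tool_rot: [0.059, 0.998, -0.0, -0.0]
wrist_force: [0.9, 0.0, 0.3]
grip_width: 0.997
finger_force: 0.0
```

Call:
move_arm([
  [[0, -2, 0, 0, 0, 0, 0], [0, -2, 0, 0, 0, 0, 0]],
])

```text
t: 22.25
position: [0.6233, 0.0395, -0.0394]
tool_rot: [0.059, 0.998, 0.0, -0.0]
wrist_force: [-0.2, -0.3, 0.3]
grip_width: 1.0
finger_force: 0.0
```

Call:
move_arm([
  [[0, -2, 0, 0, 0, 0, 0], [0, 0, 0, 0, 0, 0, 0]],
])

```text
t: 22.45
position: [0.6248, 0.0394, -0.0394]
tool_rot: [0.059, 0.998, 0.0, -0.001]
wrist_force: [-2.0, 0.1, 1.5]
grip_width: 1.004
finger_force: 1.0
```

Call:
move_arm([
  [[0, -1.5, 0, 0, 0, 0, 0], [0, -1.5, 0, 0, 0, 0, 0]],
])

```text
t: 22.65
position: [0.6247, 0.0394, -0.0396]
tool_rot: [0.059, 0.998, 0.0, -0.004]
wrist_force: [-8.9, 0.5, 6.9]
grip_width: 1.003
finger_force: 4.3
```

Call:
move_arm([
  [[0, -1.5, 0, 0, 0, 0, 0], [0, 0, 0, 0, 0, 0, 0]],
])

```text
t: 22.85
position: [0.6272, 0.0392, -0.0396]
tool_rot: [0.059, 0.998, 0.0, -0.003]
wrist_force: [-8.0, 1.0, 4.6]
grip_width: 1.0
finger_force: 3.8
```

```bash
python3 foot.py q; python3 - <<'E'
from h import *
g=cv2.imread("pics/q.png")
for r in(268,271,274): print(r,[tuple(g[r,c,::-1].tolist()) for c in range(384,404,2)])
E
```

```text
[ 0.62718104  0.03920355 -0.0395764 ] [-8.01067127  1.00270593  4.64128421] [0.10968632 1.46581037 0.04612055]
[([377, 227], [0.702, 0.095]), ([359, 228], [0.66, 0.097]), ([355, 271], [0.631, -0.028]), ([377, 271], [0.678, -0.033])]
268 [(94, 90, 83), (90, 87, 78), (82, 68, 50), (82, 63, 42), (63, 46, 29), (98, 58, 32), (119, 70, 40), (122, 74, 41), (119, 69, 39), (114, 66, 37)]
271 [(72, 69, 63), (71, 68, 63), (68, 67, 60), (71, 67, 61), (57, 46, 36), (97, 58, 33), (120, 72, 41), (120, 69, 40), (119, 70, 39), (116, 68, 39)]
274 [(82, 69, 55), (82, 68, 54), (79, 67, 54), (81, 67, 54), (73, 53, 34), (82, 48, 27), (120, 70, 42), (118, 71, 41), (119, 70, 40), (114, 68, 39)]
```

It moved again by stick-slip; the remaining gap is about 1–2 mm. Continuing.

Call:
move_arm([
  [[0, -1.5, 0, 0, 0, 0, 0], [0, 0, 0, 0, 0, 0, 0]],
])

```text
t: 23.1
position: [0.6285, 0.039, -0.0396]
tool_rot: [0.059, 0.998, 0.0, -0.003]
wrist_force: [-8.3, 0.7, 6.0]
grip_width: 0.999
finger_force: 3.9
```

Call:
move_arm([
  [[0, -1.5, 0, 0, 0, 0, 0], [0, 0, 0, 0, 0, 0, 0]],
])

```text
t: 23.3
position: [0.6289, 0.039, -0.0397]
tool_rot: [0.059, 0.998, 0.0, -0.004]
wrist_force: [-11.2, 0.8, 8.2]
grip_width: 1.0
finger_force: 5.2
```

Call:
move_arm([
  [[0, -1, 0, 0, 0, 0, 0], [0, 0, 0, 0, 0, 0, 0]],
])

```text
t: 23.5
position: [0.6289, 0.039, -0.0397]
tool_rot: [0.059, 0.998, 0.0, -0.005]
wrist_force: [-13.1, 1.1, 9.5]
grip_width: 1.005
finger_force: 6.6
```

```bash
python3 foot.py r; python3 - <<'E'
from h import *
g=cv2.imread("pics/r.png")
for r in(271,274): print(r,[tuple(g[r,c,::-1].tolist()) for c in range(384,404,2)])
E
```

```text
[ 0.62887386  0.03903472 -0.03970606] [-13.12114388   1.05469648   9.54371458] [ 0.26182024  2.53762562 -0.07338057]
[([360, 228], [0.663, 0.097]), ([355, 270], [0.632, -0.025]), ([377, 271], [0.678, -0.033]), ([377, 227], [0.702, 0.095])]
271 [(73, 72, 65), (67, 67, 60), (72, 71, 63), (70, 67, 59), (61, 54, 45), (94, 54, 31), (117, 69, 38), (120, 73, 41), (120, 70, 40), (114, 66, 37)]
274 [(83, 70, 55), (79, 66, 54), (77, 64, 51), (76, 65, 52), (62, 48, 38), (79, 46, 25), (119, 69, 40), (119, 70, 40), (119, 70, 40), (113, 66, 37)]
```

Call:
move_arm([
  [[0, -1.5, 0, 0, 0, 0, 0], [0, -1.5, 0, 0, 0, 0, 0], [0, 0, 0, 0, 0, 0, 0]],
])

```text
t: 23.85
position: [0.6286, 0.0391, -0.0398]
tool_rot: [0.059, 0.998, 0.0, -0.008]
wrist_force: [-20.7, 1.1, 18.4]
grip_width: 0.998
finger_force: 10.8
```

Call:
move_arm([
  [[0, -1.5, 0, 0, 0, 0, 0], [0, 0, 0, 0, 0, 0, 0]],
])

```text
t: 24.05
position: [0.6285, 0.0391, -0.0398]
tool_rot: [0.059, 0.998, 0.001, -0.01]
wrist_force: [-25.2, 1.2, 21.6]
grip_width: 1.005
finger_force: 12.8
```

Hard stop. Retreating and measuring with the arm clear.

Call:
move_arm([
  [[0, 8, 0, 0, 0, 0, 0], [0, 15, 0, 0, 0, 0, 0], [0, 20, 0, 0, 0, 0, 0], [0, 0, 0, -30, 0, 0, 0], [0, 0, 0, -40, 0, 0, 0], [0, 0, 0, -40, 0, 0, 0], [0, 0, 0, -40, 0, 0, 0], [0, 0, 0, -40, 0, 0, 0], [0, 30, 0, -20, 0, 0, 0], [0, 30, 0, 0, 0, 0, 0]],
])

```text
t: 25.05
position: [0.5386, 0.0497, 0.1747]
tool_rot: [0.059, 0.998, 0.001, 0.004]
wrist_force: [1.0, 1.5, -0.7]
grip_width: 1.0
finger_force: 0.0
```

Call:
move_arm([
  [[0, 0, 35, 0, 0, 0, 0], [0, 0, 35, 0, 0, 0, 0], [0, 0, 35, 0, 0, 0, 0], [0, 0, 35, 0, 0, 0, 0], [0, 0, 35, 0, 0, 0, 0], [0, 0, 35, 0, 0, 0, 0], [0, 0, 35, 0, 0, 0, 0], [0, 0, 35, 0, 0, 0, 0], [0, 0, 35, 0, 0, 0, 0], [0, 0, 0, 0, 0, 0, 0]],
])

```text
t: 26.05
position: [0.5711, 0.3699, 0.1697]
tool_rot: [0.055, 0.998, 0.002, -0.0]
wrist_force: [-0.4, 1.2, -0.7]
grip_width: 1.002
finger_force: 0.0
```

```bash
cat > fin.py <<'E'
from h import *
n=np.array([.9932,-.1167]);b=np.array([.7224,.0543])
print(get_state()["position"])
for c,(x0,x1,y0,y1) in dict(side=(330,400,200,285),top=(260,365,150,230)).items():
    g=grab_frame(c);cv2.imwrite(f"pics/z_{c}.png",g[:,:,::-1])
    h=cv2.cvtColor(g,cv2.COLOR_RGB2HSV);m=((h[...,1]<60)&(h[...,2]>70)).astype(np.uint8)
    k=np.zeros_like(m);k[y0:y1,x0:x1]=1
    q=max(cv2.findContours(m*k,0,1)[0],key=cv2.contourArea); a=cv2.approxPolyDP(q,2,True)[:,0]
    t=sorted([ray(c,v,.014)[:2] for v in a],key=lambda v:v[0])[:2]
    t=sorted(t,key=lambda v:v[1]); d=t[1]-t[0]
    print(c,np.round(t,4).tolist(),"yaw",np.degrees(np.arctan2(d[0],d[1])).round(2),"gap mm",[((b-v)@n*1000-80).round(1) for v in t])
    # batten edge pixels right next to board
old={c:cv2.imread(f"pics/{c}0.png").astype(int) for c in("side","top")}
for c,boxes in dict(side=dict(jar=(345,380,135,190),tin=(350,386,285,335),screw=(412,436,198,265)),top=dict(jar=(165,205,165,205),tin=(378,412,193,227),screw=(245,332,128,153))).items():
    z=cv2.imread(f"pics/z_{c}.png").astype(int)
    for nm,(x0,x1,y0,y1) in boxes.items(): print(c,nm,abs(z-old[c])[y0:y1,x0:x1].mean().round(1))
E
python3 fin.py
```

```text
[0.57109061 0.36987354 0.16969939]
side [[0.6319, -0.025], [0.6468, 0.0989]] yaw 6.86 gap mm [np.float64(0.6), np.float64(0.3)]
top [[0.6329, -0.0244], [0.6468, 0.1005]] yaw 6.32 gap mm [np.float64(-0.3), np.float64(0.5)]
side jar 1.8
side tin 1.9
side screw 1.8
top jar 7.6
top tin 8.3
top screw 8.2
```

Gap is about 0.3 mm and yaw 6.6° against the batten's 6.7°. The board stands, the bystanders are unmoved, and the arm is clear.

```bash
python3 -c "
from station import *
print(finish_job())"
```

```text
the job is handed in; nothing more can be done
None
```

The board is tipped up and standing on its foot, with its heel edge square against the batten: a gap of about 0.3 mm and within 0.5° by both cameras. The jar, tin and screwdriver look unmoved, and I handed the job in at about 26 s with the arm clear.

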